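Set up a medallion blank on the decorating turntable and click its brake on

ROBOT

A 6-joint arm with a two-finger parallel gripper is mounted at the origin on the work surface. World frame = base frame: x ahead of the robot, y to its left, z up, the work surface at z = 0. Lengths are in m, angles in degrees, forces in N, time in s.
With the tool pointing down it reaches from about 0.375 to 0.9 m from the base axis. Payload 3.1 kg.
Tool frame: the origin (TCP) lies at the very end of the fingers, on their centre line; the grasp point (between the pads) lies 19 mm behind it (bot.tcp_to_grasp is the distance from the TCP to the grasp point, in m); z points along the fingers, y is the line along which they close (so a half turn about z gives the same grasp; the last joint's range is limited). The gripper opens to 87 mm and grips with 3 to 60 N. Pads are 19 mm wide; open, the fingers measure 117 mm over their backs; the gripper's body (75 mm by 190 mm) begins 51 mm behind the grasp point.
Start: joints at [65.059, 30.224, 82.088, -0, 67.689, -10.227], TCP at [0.159, 0.604, 0.2] pointing down, gripper open.
Joint ranges: [-176.69, 176.69], [-43.24, 126.21], [12.49, 139.97], [-82, 262], [0, 151.66], [-163.58, 163.58]. Speed limits (degrees/s): [159.86, 159.86, 180, 180, 180, 180].

INTERFACE

Orientations are given as a 3x3 rotation matrix whose columns are the frame's x, y, z axes.
In Python, from rig import telemetry, capture, camera_info, job, bot gives the robot as it stands. The module is installed in compiled form; this text tells all that it offers.
- The arm moves only by the tool carry_out, never from a script. Its argument "deltas" is a list that holds one entry, the list of rows, each a list of 7 numbers: the shift along the tool's x, y, z scaled (see below), then the turn, a rotation vector about the tool's x, y, z scaled (see below), then the closure, from -1 (fully open) to 1 (shut). In form: [[[dx, dy, dz, ax, ay, az, claw], ...]]. A call has exactly 10 rows; each row is the pose to reach, as a shift and turn from the pose commanded when the call began, along the tool's axes at that moment, turning the shorter way round; what a row does not reach only later rows make up. The controller multiplies each number of a shift by 15 cm and each number of a turn by 360 degrees. A row lasts 1/12 s, in which the tool goes at most 41.7 mm and 7.16 degrees, less where a joint would pass 70% of its speed; a pose out of reach is approached as far as the arm can. A call with a number of a shift or a turn outside -1 to 1 is refused whole. A call with a gripper value outside its range is refused whole. The fingers move at their own pace and stop on an object; the grip force is fixed at half the most. Time passes only in rows, so rows that repeat a pose let the fingers close, or fill a call up. It gives the time, the measured TCP pose, the force, the opening and the grip force at its end, in the units of the state.
- telemetry.read_state(): the state, without advancing time (a new reading comes with each control period).
- capture(name): name is "scene" or "top"; returns the picture (400x640x3 uint8, red, green, blue); there is no depth.
- camera_info(name): a dict with "mtx" (3x3 intrinsics, pixels), "k1" (the pictures are not rectified: a ray, as slopes to the right and down, at radius r is drawn at 1 + k1 r^2 times it, then the intrinsics apply), "cam_to_world" (4x4, takes a point from camera to world coordinates). Camera axes: x right, y down, z forward; pixel columns grow to the right and rows downward; lengths in m; the calibration is good to about 2 mm. A picture is of the moment at which its call begins. camera_info takes no time and is no camera call.
- job.hand_in(): hands the job in; it is judged then, once.
The state is a dict: "time_s": time; "joint_positions": joint angles; "qvel": joint speeds; "tau": joint torques, N m; "position": TCP position; "tcp_rot": TCP orientation; "force": force on the tool from outside, world axes, zero at the start; "moment": the same for the moment, N m; "opening": opening from 0.0 (shut) to 1.0 (fully open); "grasp_force": force on a finger pad.
Only numpy, scipy, OpenCV 4.12 (cv2) and the standard library are available. Lean on these libraries where they do the work, as an engineer would, in place of code of your own. Each camera call takes 0.05 s, during which the arm holds its last target. There are 200 camera calls.

TASK

Get the wooden medallion blank ready for decorating: lay the dark brown cork pad flat in the centre of the turntable's round metal wheel, then lay the pale wooden blank flat and centred on top of the cork, setting each down rather than dropping it. With the stack in place, turn the black brake knob clockwise from the white dot until it clicks over its detent and stays at the red dot when let go. Leave the tub, teapot, bottle and graver where they are.

Things in the scene. Friction and masses are not known exactly. Their poses are not given: they have to be found in the camera images.
- turntable: Heavy teal base plate fixed to the table, 150 mm (x) x 310 mm (y), 18 mm thick; origin at the centre of its underside. It carries the wheel at y = +75 mm and, at y = -90 mm, a teal block 90 x 90 mm, top 40 mm above the table, with the brake knob on it. On the block a white dot (brake off) and a red dot (brake on) mark the knob's two click stops.
- wheel_top (a point): Centre of the upper face of the turntable's bright metal wheel: a flat disc 160 mm across, 12 mm thick, with a dark engraved ring of 67 mm diameter round a dark centre dot. The face is 56 mm above the table; z points up. The wheel turns stiffly on its axis; its centre stays put.
- knob_grip (a point): Grip point on the black brake knob's vertical turning axis; turns with the knob. The grip is an upright bar 50 mm long, 14 mm thick, 32 mm high, on a 48 mm disc; this point is 12 mm below the bar's top, 70 mm above the table. x points along the bar towards the end with the white line (pointer), y across its thickness, z up.
- brake_knob (a joint): Angle of the brake knob, rad, growing clockwise seen from above: 0.1 with the pointer at the white dot (brake off), 1.1 at the red dot (brake on). It starts between 0 and 0.2. A sprung detent spans 0.2 to 1.0, top at 0.6, peak torque about 0.2 N m: let go before the top it is pushed back to 0.2, beyond it is snapped on to 1.0 or more. End stops at 0 and 1.23.
- cork_pad: Loose dark brown cork disc, 60 mm diameter, 12 mm thick, about 30 g, lying flat on the table. Origin at the centre of its underside, z up.
- blank: Loose pale wooden disc (the medallion blank), 56 mm diameter, 14 mm thick, about 50 g, plain on both faces, lying flat on the table. Origin at the centre of its underside, z up.
- tub: Bystander: closed white plastic tub with an orange lid, 68 mm diameter, 46 mm high. Origin at the centre of its underside.
- teapot: Bystander: glazed brown teapot, body 120 mm across, 112 mm high, spout towards its x and handle towards its -x, each reaching about 98 mm from the centre. Origin at the centre of its underside.
- bottle: Bystander: upright blue drinks bottle, 64 mm diameter, 200 mm high. Origin at the centre of its underside.
- graver: Bystander: small hand graver with a dark wooden handle and steel blade, 160 mm long along its x, 26 mm thick, lying on the table. Origin at its middle on the underside.
Not all that is in view belongs to the job. There is more than one size of the blank; the one meant has the size given above.

How it is judged (in metres and radians):
On the way, in this order (a step that is already met when the one before it is completed fails the run):
1. the cork pad lies flat and centred on the turntable wheel, let go (horizontal distance between cork_pad and wheel_top below 0.008 m and z of cork_pad in the frame of wheel_top between -0.004 and 0.004 m and angle between cork_pad's own z axis and vertical below 0.08 rad and contact force between the fingers and cork_pad below 0.1 N), for 0.2 s.
2. the blank lies flat and centred on the cork pad, let go, with the brake still off (horizontal distance between blank and cork_pad below 0.008 m and horizontal distance between blank and wheel_top below 0.01 m and z of blank in the frame of cork_pad between 0.009 and 0.016 m and angle between blank's own z axis and vertical below 0.08 rad and contact force between the fingers and blank below 0.1 N and value of joint brake_knob below 0.4 rad), for 0.2 s.
3. the brake knob is turned past its detent (value of joint brake_knob above 0.9 rad), for 0.1 s.
At the end, for the whole second after the job is handed in: The brake knob rests past its detent (above 0.9 rad, near the red dot). The cork pad lies flat on the wheel within 8 mm of its centre; the blank lies flat on the cork within 8 mm of the cork's centre and 10 mm of the wheel's centre; both at rest (value of joint brake_knob above 0.9 rad and horizontal distance between cork_pad and wheel_top below 0.008 m and z of cork_pad in the frame of wheel_top between -0.004 and 0.004 m and angle between each of cork_pad, blank's own z axis and vertical below 0.08 rad and horizontal distance between blank and cork_pad below 0.008 m and horizontal distance between blank and wheel_top below 0.01 m and z of blank in the frame of cork_pad between 0.009 and 0.016 m and linear speed of each of blank, cork_pad below 0.02 m/s); the robot touches nothing.
It fails at once if the tub, teapot, bottle or graver is moved more than 30 mm (distance of any of tub, teapot, bottle, graver from where it was at the start of the episode above 0.03 m).
It fails at once if the cork pad or the blank is dropped onto the turntable (falls free at over 0.6 m/s, a drop of about 18 mm) ((horizontal distance between cork_pad and wheel_top below 0.06 m and linear speed of cork_pad above 0.6 m/s and contact force between the fingers and cork_pad below 0.1 N) or (horizontal distance between blank and wheel_top below 0.06 m and linear speed of blank above 0.6 m/s and contact force between the fingers and blank below 0.1 N)).
It also fails if it takes over 72 s, if anything falls off the work surface, if the arm or the gripper's body presses on something with over 40 N, if the wrist force passes 120 N, or if a joint passes its speed limit or range.

## Working session

There is one attempt and no reset: what is moved stays moved. The work goes in short steps, Python scripts to look and compute and a tool call to move; the robot and the scene stay as the last step left them, time stands still between calls to the robot, and variables do not carry over. Pictures are saved under pics/ and viewed, at most 10 in all, crops included, and the job is handed in when it is done.

Besides the shell and the picture viewer there is one more tool, called after ">>>" by a JSON object that holds its "name" and its "arguments". carry_out: Moves the arm, as the interface text tells. Its arguments: {"type":"object","properties":{"deltas":{"type":"array","items":{"type":"array","items":{"type":"array","items":{"type":"number"}}}}},"required":["deltas"]}

```bash
mkdir -p pics
python3 - <<'E'
from rig import telemetry,capture,camera_info
import cv2,numpy as np
for n in("scene","top"):
    im=capture(n); cv2.imwrite(f"pics/{n}0.png",im[:,:,::-1]); c=camera_info(n); print(n,c["mtx"],c["k1"],np.round(c["cam_to_world"],3))
s=telemetry.read_state();print(s["time_s"],s["position"],s["tcp_rot"],s["opening"],s["force"])
E
```

```text
scene [[426.97906259   0.         315.97594988]
 [  0.         426.97906259 200.83818204]
 [  0.           0.           1.        ]] 0.02447728941266753 [[ 0.748  0.456 -0.482  1.04 ]
 [ 0.664 -0.528  0.53  -0.487]
 [-0.013 -0.717 -0.697  0.794]
 [ 0.     0.     0.     1.   ]]
top [[509.14456007   0.         314.28351886]
 [  0.         509.14456007 198.92807269]
 [  0.           0.           1.        ]] -0.13224838730883404 [[-0.039 -0.976  0.213  0.203]
 [-0.999  0.039 -0.003  0.065]
 [-0.005 -0.213 -0.977  1.675]
 [ 0.     0.     0.     1.   ]]
0.1 [0.15842919 0.60387957 0.1991954 ] [[-9.67209005e-01  2.53980682e-01 -7.43877949e-04]
 [ 2.53981617e-01  9.67207501e-01 -1.72850013e-03]
 [ 2.80478689e-04 -1.86075222e-03 -9.99998229e-01]] 0.9995822909798501 [-0.81332838 -0.26319896  0.39840737]
```

View pics/top0.png

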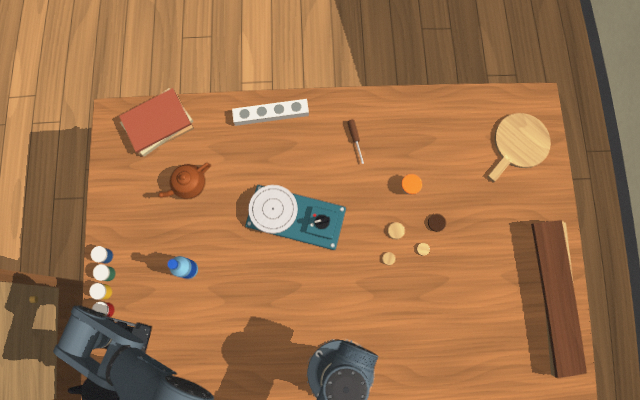

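View pics/scene0.png

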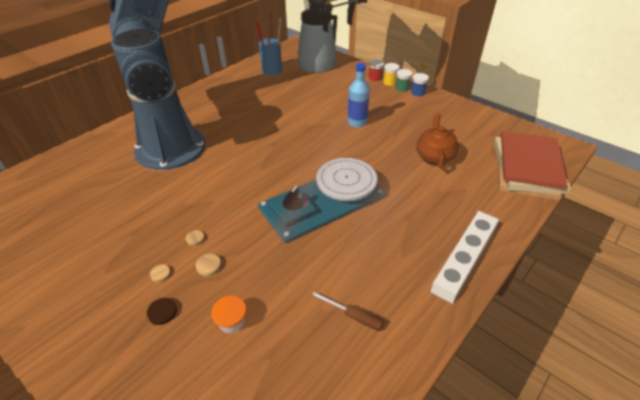

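The top view shows the wheel at about (273,209), the knob at (321,221) and the cork at (437,222). The wooden discs are at (396,230), (423,249) and (389,258), and the scene view shows the same items. Next I'll measure them.

```bash
cat > h.py <<'E'
import cv2,numpy as np
from rig import telemetry,capture,camera_info
def ray(n,uv):
    c=camera_info(n);K=c["mtx"];uv=np.asarray(uv,float).reshape(-1,2)
    p=cv2.undistortPoints(uv.reshape(-1,1,2),K,np.array([c["k1"],0,0,0.]),None,None).reshape(-1,2)
    T=c["cam_to_world"];d=np.c_[p,np.ones(len(p))]@T[:3,:3].T
    return T[:3,3],d
def onz(n,uv,z):
    o,d=ray(n,uv);return o+d*((z-o[2])/d[:,2])[:,None]
def proj(n,P):
    c=camera_info(n);T=np.linalg.inv(c["cam_to_world"]);P=np.atleast_2d(P)
    q=P@T[:3,:3].T+T[:3,3];s=q[:,:2]/q[:,2:];r=(s**2).sum(1,keepdims=True)
    s=s*(1+c["k1"]*r);return s*np.diag(c["mtx"])[:2]+c["mtx"][:2,2]
def blob(n,mask,uv,z,R=30):
    """component nearest uv: world outline at height z -> centre, ellipse axes"""
    k,l,st,ce=cv2.connectedComponentsWithStats(mask.astype(np.uint8))
    ok=[i for i in range(1,k) if st[i,4]>25 and np.hypot(*(ce[i]-uv))<R]
    i=min(ok,key=lambda i:np.hypot(*(ce[i]-uv)));m=l==i
    v,u=np.nonzero(m);W=onz(n,np.c_[u,v],z)[:,:2]
    ev=np.linalg.eigvalsh(np.cov(W.T));return W.mean(0),4*np.sqrt(ev),ce[i],st[i,4]
E
python3 - <<'E'
from h import *
for n,B,C,Wh in (("top",[(396,230),(423,249),(389,258)],(437,222),(273,209)),("scene",[(208,264),(160,272),(195,237)],(162,311),(347,178))):
    im=capture(n);hsv=cv2.cvtColor(im,cv2.COLOR_RGB2HSV);H,S,V=[hsv[...,i].astype(int) for i in range(3)]
    for p in B+[C,Wh]: print(n,p,hsv[p[1],p[0]])
    print("table",hsv[300,500])
    crops=[(215,120,240,0)] if 0 else None
    for b in B:
        r=im[b[1]-14:b[1]+15,b[0]-16:b[0]+17].astype(int)
        m=np.zeros(H.shape,bool);m[b[1]-16:b[1]+17,b[0]-18:b[0]+19]=((S<150)&(V>150)&(H<30))[b[1]-16:b[1]+17,b[0]-18:b[0]+19]
        try: print("blank",blob(n,m,b,.014 if n=="top" else .012))
        except Exception as e: print(e)
    m=(V<80);print("cork",blob(n,m,C,.012))
    m=(S<50)&(V>110);m=cv2.morphologyEx(m.astype(np.uint8),cv2.MORPH_CLOSE,np.ones((7,7)));print("wheel",blob(n,m,Wh,.056))
t=capture("top")[170:270,230:460];s=capture("scene")[150:250,240:400]
cv2.imwrite("pics/c1.png",np.vstack([cv2.resize(t,(690,300),interpolation=2)[...,::-1],cv2.copyMakeBorder(cv2.resize(s,(480,300),interpolation=2)[...,::-1],0,0,0,210,0)]))
E
```

```text
top (396, 230) [ 17 116 226]
top (423, 249) [ 19 112 233]
top (389, 258) [ 17 119 218]
top (437, 222) [ 10 140  89]
top (273, 209) [ 18  19 164]
table [ 13 154 208]
blank (array([ 0.44755703, -0.20681285]), array([0.05848195, 0.06131013]), array([396.30952381, 230.33730159]), np.int32(252))
blank (array([ 0.38292366, -0.29136144]), array([0.04322642, 0.04567283]), array([423.14285714, 248.66428571]), np.int32(140))
blank (array([ 0.35648342, -0.17576441]), array([0.0451338 , 0.04645011]), array([388.80263158, 258.26315789]), np.int32(152))Traceback (most recent call last):
  File "<stdin>", line 12, in <module>
  File "h.py", line 18, in blob
    i=min(ok,key=lambda i:np.hypot(*(ce[i]-uv)));m=l==i
ValueError: min() iterable argument is empty
```

Run:
```python
from h import *
for n,B,C,Wh in (("top",[(396,230)],(437,222),(273,209)),("scene",[(208,264),(160,272),(195,237)],(162,311),(347,178))):
    im=capture(n);hsv=cv2.cvtColor(im,cv2.COLOR_RGB2HSV);H,S,V=[hsv[...,i].astype(int) for i in range(3)]
    def show(t,m,p,z,w=20):
        k=np.zeros(H.shape,bool);sl=np.s_[p[1]-w:p[1]+w+1,p[0]-w:p[0]+w+1];k[sl]=m[sl]
        try:r=blob(n,k,p,z);print(n,t,np.round(r[0],4),np.round(r[1],4),np.round(r[2],1),r[3])
        except Exception as e:print(n,t,e,hsv[p[1],p[0]])
    for b in B: show("blank",(S<135)&(V>150)&(H<30),b,.014)
    show("cork",V<130,C,.011)
    m=(S<60)&(V>110);m=cv2.morphologyEx(m.astype(np.uint8),cv2.MORPH_CLOSE,np.ones((7,7)))>0;show("wheel",m,Wh,.056,40)
    show("wheeldot",(V<150)&(S<80),Wh,.056,5)
    show("tub",(S>220)&(V>200),(412,184) if n=="top" else (229,311),.046)
    m=(H>80)&(H<105)&(S>100);v,u=np.nonzero(m)
    q=np.c_[u,v]; q=q[(abs(q-np.array(Wh))<[100,70]).all(1)];W=onz(n,q,.018)[:,:2]
    print("base",W.mean(0),cv2.minAreaRect(W.astype(np.float32)))
t=capture("top")[170:270,230:460];s=capture("scene")[150:250,240:400]
cv2.imwrite("pics/c1.png",np.vstack([cv2.resize(t,(690,300),interpolation=2)[...,::-1],cv2.copyMakeBorder(cv2.resize(s,(480,300),interpolation=2)[...,::-1],0,0,0,210,0)]))
```

```text
top blank [ 0.4482 -0.2059] [0.0568 0.0575] [396.  230.2] 230
top cork [ 0.4694 -0.3385] [0.0603 0.0739] [434.8 222.3] 305
top wheel [0.5287 0.1962] [0.162  0.1676] [272.7 208.6] 1962
top wheeldot min() iterable argument is empty [ 13  19 165]
top tub min() iterable argument is empty [ 15 199 245]
base [0.48267866 0.07009408] ((0.4866707921028137, 0.25283199548721313), (0.25413778424263, 0.5880093574523926), 8.857752799987793)
scene blank [ 0.4509 -0.2105] [0.0525 0.0602] [207.6 264.2] 380
scene blank [ 0.388  -0.2956] [0.0399 0.044 ] [159.5 272.6] 224
scene blank [ 0.3616 -0.1806] [0.0397 0.0448] [194.3 237.2] 179
scene cork [ 0.4746 -0.3446] [0.0667 0.0728] [163.3 310.3] 773
scene wheel [0.5346 0.1866] [0.1636 0.1712] [346.1 179.3] 2122
scene wheeldot min() iterable argument is empty [  9  21 191]
scene tub [ 0.5826 -0.2738] [0.0264 0.0571] [220.4 308.5] 246
base [0.51361651 0.06568371] ((0.4979274868965149, 0.07247088849544525), (0.207506462931633, 0.14173537492752075), 72.69029235839844)
```

View pics/c1.png

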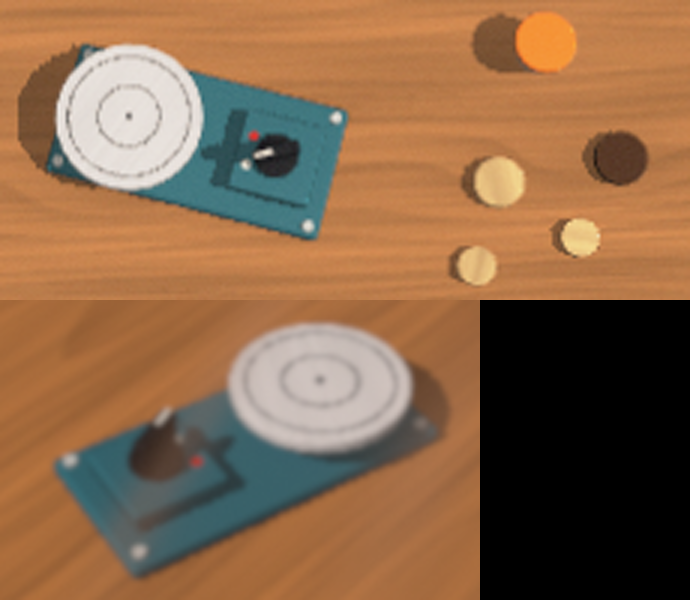

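Crop: the wheel dot is at crop (128,116), i.e. top pixel (272.5,208.5), and at scene pixel (346.2,176.5). The pointer is near the white dot, and the red dot is clockwise of it from above. The screws give the base yaw. I'll check both views against each other.

Run:
```python
from h import *
def tri(a,b):
    o1,d1=ray("top",a);o2,d2=ray("scene",b);d1,d2=d1[0],d2[0]
    t=np.linalg.lstsq(np.c_[d1,-d2],o2-o1,rcond=None)[0];p,q=o1+t[0]*d1,o2+t[1]*d2;return np.round((p+q)/2,4),np.round(np.linalg.norm(p-q),4)
c=lambda x,y:((x+.5)/3-.5+230,(y+.5)/3-.5+170)
e=lambda x,y:((x+.5)/3-.5+240,(y-300+.5)/3-.5+150)
print("dot tri",tri(c(128,116),e(319,380)))
print("dot plane",onz("top",c(128,116),.056),onz("scene",e(319,380),.056))
sc=[c(336,117),c(308,226),c(57,160)];ss=[e(139,551),e(69,461)]
print("screws top",onz("top",sc,.019)); print("scr scene",onz("scene",ss,.019),tri(sc[0],ss[0]),tri(sc[1],ss[1]))
print("dots w,r",onz("top",[c(245,164),c(254,135)],.041)," knob pointer tip/centre",onz("top",[c(259,156),c(271,152),c(276,156)],.082))
t=capture("top");hsv=cv2.cvtColor(t,cv2.COLOR_RGB2HSV)
print(hsv[222,425:452].tolist())
m=(hsv[...,2]<115)&(hsv[...,1]<165)
v,u=np.nonzero(m[205:240,420:455]);W=onz("top",np.c_[u+420,v+205],.012);print("cork",W.mean(0),4*np.sqrt(np.linalg.eigvalsh(np.cov(W[:,:2].T))),len(u))
```

```text
dot tri (array([0.5286, 0.1962, 0.0559]), np.float64(0.0029))
dot plane [[0.52957469 0.19722154 0.056     ]] [[0.52783246 0.1947445  0.056     ]]
screws top [[ 0.52675619 -0.02953417  0.019     ]
 [ 0.40711339  0.00692794  0.019     ]
 [ 0.49071602  0.27969965  0.019     ]]
scr scene [[ 0.52376547 -0.02952882  0.019     ]
 [ 0.40538529  0.00474034  0.019     ]] (array([ 0.5258, -0.0301,  0.0213]), np.float64(0.0018)) (array([0.4063, 0.0058, 0.0192]), np.float64(0.0028))
dots w,r [[0.47456615 0.07279814 0.041     ]
 [0.50609753 0.0618172  0.041     ]]  knob pointer tip/centre [[0.47572795 0.05748693 0.082     ]
 [0.47950926 0.04463624 0.082     ]
 [0.47501217 0.03953137 0.082     ]]
[[13, 147, 116], [13, 145, 114], [13, 144, 99], [9, 130, 57], [10, 139, 86], [11, 146, 84], [10, 142, 88], [11, 136, 90], [13, 145, 88], [10, 145, 86], [10, 135, 89], [12, 147, 87], [11, 142, 88], [12, 142, 88], [9, 129, 91], [11, 142, 88], [11, 132, 91], [12, 144, 87], [11, 143, 89], [10, 142, 90], [11, 143, 114], [13, 149, 157], [13, 148, 179], [13, 150, 177], [13, 152, 174], [13, 154, 171], [13, 155, 170]]
cork [ 0.46807325 -0.33997752  0.012     ] [0.05857279 0.06681009] 266
```

Both views agree. The wheel is at (0.529, 0.196), the base yaw is -17°, and the knob should be at (0.481, 0.038). The cork is at (0.4685, -0.343) and the blank (57 mm) at (0.448, -0.206). First move: up, align, and start across.

>>> {"name": "carry_out", "arguments": {"deltas": [[[0,0,-0.667,0,0,0,-1],[0,0,-0.667,0,0,-0.0408,-1],[0,0,-0.667,0,0,-0.0408,-1],[-0.848,-0.604,-0.667,0,0,-0.0408,-1],[-0.848,-0.604,-0.667,0,0,-0.0408,-1],[-0.848,-0.604,-0.667,0,0,-0.0408,-1],[-0.848,-0.604,-0.667,0,0,-0.0408,-1],[-0.848,-0.604,-0.667,0,0,-0.0408,-1],[-0.848,-0.604,-0.667,0,0,-0.0408,-1],[-0.848,-0.604,-0.667,0,0,-0.0408,-1]]]}}

```text
time_s: 1.23
position: [0.2587, 0.4849, 0.3003]
tcp_rot: [[-1.0, 0.001, -0.0], [0.001, 1.0, 0.001], [0.0, 0.001, -1.0]]
force: [-0.3, 0.2, 0.5]
opening: 0.999
grasp_force: 0.0
```

>>> {"name": "carry_out", "arguments": {"deltas": [[[-0.467,-1,0,0,0,0,-1],[-0.467,-1,0,0,0,0,-1],[-0.467,-1,0,0,0,0,-1],[-0.467,-1,0,0,0,0,-1],[-0.467,-1,0,0,0,0,-1],[-0.467,-1,0,0,0,0,-1],[-0.467,-1,0,0,0,0,-1],[-0.467,-1,0,0,0,0,-1],[-0.467,-1,0,0,0,0,-1],[-0.467,-1,0,0,0,0,-1]]]}}

```text
time_s: 2.07
position: [0.328, 0.3358, 0.3]
tcp_rot: [[-1.0, -0.002, -0.0], [-0.002, 1.0, 0.0], [0.0, 0.0, -1.0]]
force: [0.3, -0.7, -0.3]
opening: 1.003
grasp_force: 0.0
```

>>> {"name": "carry_out", "arguments": {"deltas": [[[-0.467,-1,0,0,0,0,-1],[-0.467,-1,0,0,0,0,-1],[-0.467,-1,0,0,0,0,-1],[-0.467,-1,0,0,0,0,-1],[-0.467,-1,0,0,0,0,-1],[-0.467,-1,0,0,0,0,-1],[-0.467,-1,0,0,0,0,-1],[-0.467,-1,0,0,0,0,-1],[-0.467,-1,0,0,0,0,-1],[-0.467,-1,0,0,0,0,-1]]]}}

```text
time_s: 2.9
position: [0.398, 0.1858, 0.3001]
tcp_rot: [[-1.0, -0.002, -0.0], [-0.002, 1.0, 0.0], [0.0, 0.0, -1.0]]
force: [-0.7, -0.5, -0.6]
opening: 0.996
grasp_force: 0.0
```

>>> {"name": "carry_out", "arguments": {"deltas": [[[-0.467,-1,0,0,0,0,-1],[-0.467,-1,0,0,0,0,-1],[-0.467,-1,0,0,0,0,-1],[-0.467,-1,0,0,0,0,-1],[-0.467,-1,0,0,0,0,-1],[-0.467,-1,0,0,0,0,-1],[-0.467,-1,0,0,0,0,-1],[-0.467,-1,0,0,0,0,-1],[-0.467,-1,0,0,0,0,-1],[-0.467,-1,0,0,0,0,-1]]]}}

```text
time_s: 3.73
position: [0.4681, 0.0358, 0.3002]
tcp_rot: [[-1.0, -0.002, -0.0], [-0.002, 1.0, 0.0], [0.0, 0.0, -1.0]]
force: [-0.4, -0.4, 1.0]
opening: 0.999
grasp_force: 0.0
```

>>> {"name": "carry_out", "arguments": {"deltas": [[[0,-1,0,0,0,0,-1],[0,-1,0,0,0,0,-1],[0,-1,0,0,0,0,-1],[0,-1,0,0,0,0,-1],[0,-1,0,0,0,0,-1],[0,-1,0,0,0,0,-1],[0,-1,0,0,0,0,-1],[0,-1,0,0,0,0,-1],[0,-1,0,0,0,0,-1],[0,-1,0,0,0,0,-1]]]}}

```text
time_s: 4.57
position: [0.4686, -0.1143, 0.3002]
tcp_rot: [[-1.0, -0.002, 0.0], [-0.002, 1.0, 0.0], [-0.0, 0.0, -1.0]]
force: [0.5, 0.5, 0.0]
opening: 0.998
grasp_force: 0.0
```

>>> {"name": "carry_out", "arguments": {"deltas": [[[0,-1,0,0,0,0,-1],[0,-1,0,0,0,0,-1],[0,-1,0,0,0,0,-1],[0,-1,0,0,0,0,-1],[0,-1,0,0,0,0,-1],[0,-1,0,0,0,0,-1],[0,-1,0,0,0,0,-1],[0,-1,0,0,0,0,-1],[0,-1,0,0,0,0,-1],[0,-1,0,0,0,0,-1]]]}}

```text
time_s: 5.4
position: [0.4687, -0.2642, 0.3003]
tcp_rot: [[-1.0, -0.001, 0.0], [-0.001, 1.0, 0.0], [-0.0, 0.0, -1.0]]
force: [-0.1, 0.6, -0.2]
opening: 1.001
grasp_force: 0.0
```

```bash
python3 -c "
from rig import telemetry as t;s=t.read_state();print(s['position'],s['joint_positions'],s['time_s'])"
```

```text
[ 0.46868855 -0.26419684  0.30032876] [-4.13211044e+01  1.73155193e+01  8.69758391e+01  8.56832713e-03
  7.57055384e+01 -1.31402518e+02] 5.4
```

>>> {"name": "carry_out", "arguments": {"deltas": [[[0,-0.525,0.5,0,0,0,-1],[0,-0.525,1,0,0,0,-1],[0,-0.525,1,0,0,0,-1],[0,-0.525,1,0,0,0,-1],[0,-0.525,1,0,0,0,-1],[0,-0.525,1,0,0,0,-1],[0,-0.525,1,0,0,0,-1],[0,-0.525,1,0,0,0,-1],[0,-0.525,1,0,0,0,-1],[0,-0.525,1,0,0,0,-1]]]}}

```text
time_s: 6.23
position: [0.4696, -0.3445, 0.1525]
tcp_rot: [[-1.0, -0.001, 0.003], [-0.001, 1.0, -0.003], [-0.003, -0.003, -1.0]]
force: [-0.6, 0.1, 0.8]
opening: 0.999
grasp_force: 0.0
```

>>> {"name": "carry_out", "arguments": {"deltas": [[[0,0,0.2,0,0,0,-1],[0,0,0.4,0,0,0,-1],[0,0,0.6,0,0,0,-1],[0,0,0.75,0,0,0,-1],[0,0,0.85,0,0,0,-1],[0,0,0.9,0,0,0,-1],[0,0,0.94,0,0,0,-1],[0,0,0.97,0,0,0,-1],[0,0,0.97,0,0,0,-1],[0,0,0.97,0,0,0,-1]]]}}

```text
time_s: 7.07
position: [0.4691, -0.3448, 0.0055]
tcp_rot: [[-1.0, 0.0, 0.001], [0.0, 1.0, -0.001], [-0.001, -0.001, -1.0]]
force: [-0.1, -0.3, -0.5]
opening: 1.001
grasp_force: 0.0
```

Run:
```python
from h import *
t=capture("top")[180:270,370:470];s=capture("scene")[200:340,110:270]
cv2.imwrite("pics/c2.png",np.hstack([cv2.resize(t,(333,300),interpolation=2)[...,::-1],cv2.resize(s,(343,300),interpolation=2)[...,::-1]]))
```

```text
(no output)
```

View pics/c2.png

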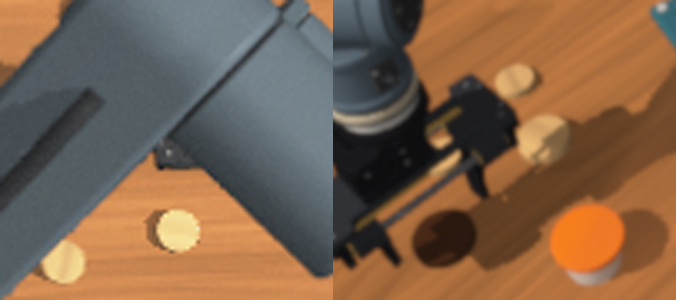

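The scene crop shows the fingers straddling the cork, with the tips at about (390,260) and (485,195) and the cork at (445,237). I'll squeeze once, open, turn 90° and squeeze again to centre it.

>>> {"name": "carry_out", "arguments": {"deltas": [[[0,0,0,0,0,0,1],[0,0,0,0,0,0,1],[0,0,0,0,0,0,1],[0,0,0,0,0,0,1],[0,0,0,0,0,0,1],[0,0,0,0,0,0,1],[0,0,0,0,0,0,1],[0,0,0,0,0,0,1],[0,0,0,0,0,0,1],[0,0,0,0,0,0,1]]]}}

```text
time_s: 8.0
position: [0.4685, -0.3443, 0.0046]
tcp_rot: [[-1.0, 0.0, -0.0], [0.0, 1.0, 0.0], [0.0, 0.0, -1.0]]
force: [0.2, 0.7, 1.2]
opening: 0.328
grasp_force: 0.0
```

>>> {"name": "carry_out", "arguments": {"deltas": [[[0,0,0,0,0,0,-1],[0,0,0,0,0,0,-1],[0,0,0,0,0,0,-1],[0,0,0,0,0,0,-1],[0,0,0,0,0,0,-1],[0,0,0,0,0,0.02,-1],[0,0,0,0,0,0.04,-1],[0,0,0,0,0,0.06,-1],[0,0,0,0,0,0.08,-1],[0,0,0,0,0,0.09,-1]]]}}

```text
time_s: 8.83
position: [0.4685, -0.3443, 0.0046]
tcp_rot: [[-0.841, 0.541, -0.0], [0.541, 0.841, 0.0], [0.0, 0.0, -1.0]]
force: [0.3, -0.3, -0.2]
opening: 0.966
grasp_force: 0.0
```

>>> {"name": "carry_out", "arguments": {"deltas": [[[0,0,0,0,0,0.02,-1],[0,0,0,0,0,0.04,-1],[0,0,0,0,0,0.06,-1],[0,0,0,0,0,0.08,-1],[0,0,0,0,0,0.1,-1],[0,0,0,0,0,0.12,-1],[0,0,0,0,0,0.14,-1],[0,0,0,0,0,0.15,-1],[0,0,0,0,0,0.16,-1],[0,0,0,0,0,0.16,-1]]]}}

```text
time_s: 9.67
position: [0.4685, -0.3443, 0.0046]
tcp_rot: [[0.001, 1.0, 0.0], [1.0, -0.001, -0.0], [-0.0, 0.0, -1.0]]
force: [-1.0, 0.2, -0.3]
opening: 1.0
grasp_force: 0.0
```

>>> {"name": "carry_out", "arguments": {"deltas": [[[0,0,0,0,0,0,1],[0,0,0,0,0,0,1],[0,0,0,0,0,0,1],[0,0,0,0,0,0,1],[0,0,0,0,0,0,1],[0,0,0,0,0,0,1],[0,0,0,0,0,0,1],[0,0,0,0,0,0,1],[0,0,0,0,0,0,1],[0,0,0,0,0,0,1]]]}}

```text
time_s: 10.5
position: [0.4685, -0.3443, 0.0046]
tcp_rot: [[0.0, 1.0, 0.0], [1.0, -0.0, -0.0], [-0.0, 0.0, -1.0]]
force: [-0.4, 0.4, 0.1]
opening: 0.326
grasp_force: 0.0
```

The opening is 0.33, below the 0.69 that the cork's width needs, and the force is 0, so I've missed it. Looking again.

Run:
```python
from h import *
s=capture("scene")
print(proj("scene",[[.4685,-.3443,.0046],[.4685,-.3443,.2]]),proj("top",[.4685,-.3443,.0046]))
s=s[200:350,90:290]
cv2.imwrite("pics/c3.png",cv2.resize(s,(800,600),interpolation=2)[...,::-1])
```

```text
[[162.60785385 310.0888877 ]
 [133.91098088 251.09787887]] [[436.14589798 222.82163468]]
```

View pics/c3.png

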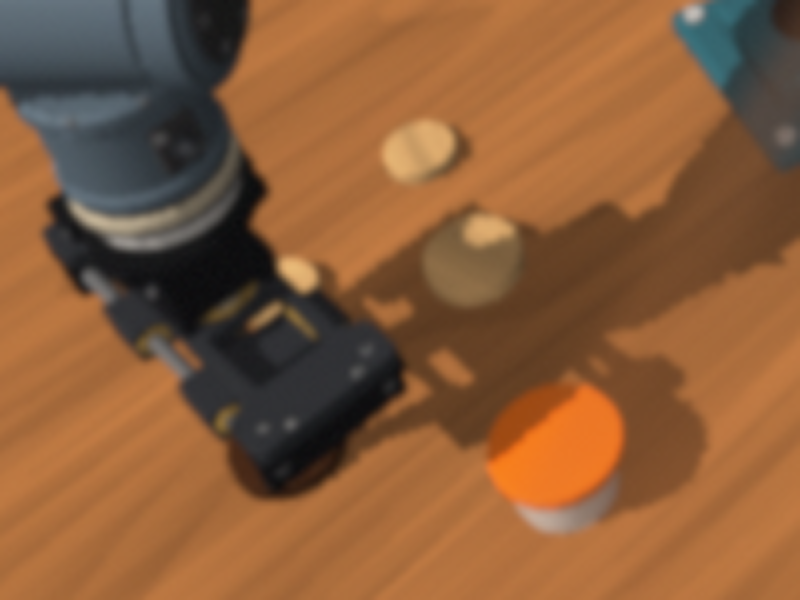

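The cork is still in place under the gripper. The fingers may just still be closing, so I'll hold for another call.

>>> {"name": "carry_out", "arguments": {"deltas": [[[0,0,0,0,0,0,1],[0,0,0,0,0,0,1],[0,0,0,0,0,0,1],[0,0,0,0,0,0,1],[0,0,0,0,0,0,1],[0,0,0,0,0,0,1],[0,0,0,0,0,0,1],[0,0,0,0,0,0,1],[0,0,0,0,0,0,1],[0,0,0,0,0,0,1]]]}}

```text
time_s: 11.38
position: [0.4685, -0.3443, 0.0046]
tcp_rot: [[0.0, 1.0, 0.0], [1.0, -0.0, -0.0], [-0.0, 0.0, -1.0]]
force: [-0.0, -0.0, -0.3]
opening: 0.007
grasp_force: 0.0
```

The fingers shut fully with no contact, so the tips must be passing above the cork. I'll lift and look.

>>> {"name": "carry_out", "arguments": {"deltas": [[[0,0,-0.2,0,0,0,1],[0,0,-0.4,0,0,0,1],[0,0,-0.6,0,0,0,1],[0,0,-0.6,0,0,0,1],[0,0,-0.6,0,0,0,1],[0,0,-0.6,0,0,0,1],[0,0,-0.6,0,0,0,1],[0,0,-0.6,0,0,0,1],[0,0,-0.6,0,0,0,1],[0,0,-0.6,0,0,0,1]]]}}

```text
time_s: 12.22
position: [0.4681, -0.3439, 0.0936]
tcp_rot: [[0.0, 1.0, -0.001], [1.0, -0.0, 0.001], [0.001, -0.001, -1.0]]
force: [1.0, -0.2, 0.3]
opening: 0.003
grasp_force: 0.0
```

Run:
```python
from h import *
s=capture("scene");p=telemetry.read_state()["position"];print(p)
a=np.round((proj("scene",p)[0]-[90,200])*4).astype(int);print("tcp in crop",a)
b=np.round((proj("scene",[.4685,-.343,.012])[0]-[90,200])*4).astype(int);print("cork",b)
s=cv2.resize(s[200:350,90:290],(800,600),interpolation=2)[...,::-1].copy()
cv2.circle(s,tuple(a),5,(0,255,0),1);cv2.circle(s,tuple(b),5,(255,255,0),1)
cv2.imwrite("pics/c4.png",s)
```

```text
[ 0.46821032 -0.34399757  0.09384268]
tcp in crop [243 341]
cork [289 431]
```

View pics/c4.png

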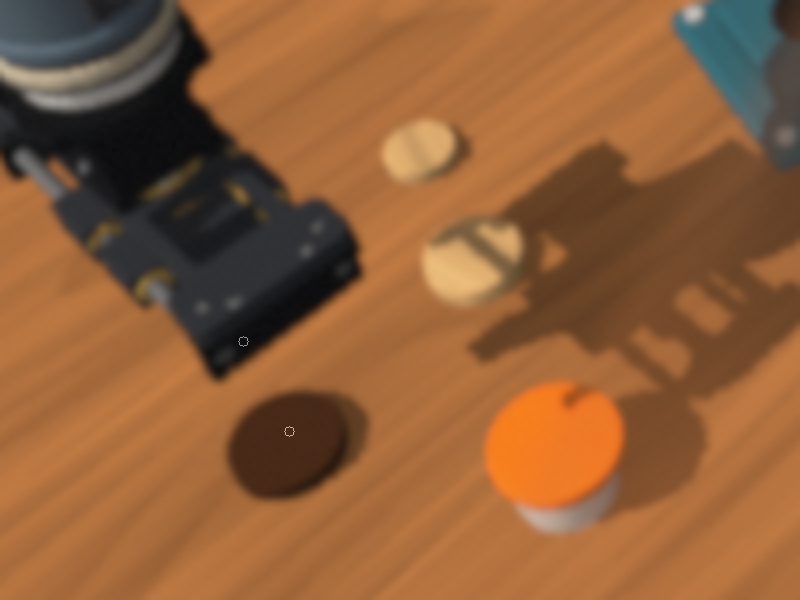

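Run:
```python
from h import *
px=[(136.6,321),(181,291)]
print(proj("scene",[[.469,-.345-.0505,.0055],[.469,-.345+.0505,.0055]]))
o,d=ray("scene",px);print(o+d*((.469-o[0])/d[:,0])[:,None])
s=telemetry.read_state();print(s["force"],s["opening"])
```

```text
[[140.94141888 326.82471668]
 [182.4365769  294.62921841]]
[[ 0.469      -0.39700002  0.03017434]
 [ 0.469      -0.2944249   0.01919096]]
[-0.43368447 -0.46818194 -0.6315513 ] 0.0013819447562550334
```

Run:
```python
from rig import bot,telemetry
print([(a,getattr(bot,a)) for a in dir(bot) if not a.startswith('_')])
```

```text
[('PlanningError', <class 'rig.PlanningError'>), ('tcp_to_grasp', 0.0187)]
```

>>> {"name": "carry_out", "arguments": {"deltas": [[[0,0,0.2,0,0,0,1],[0,0,0.4,0,0,0,1],[0,0,0.52,0,0,0,1],[0,0,0.56,0,0,0,1],[0,0,0.58,0,0,0,1],[0,0,0.6,0,0,0,1],[0,0,0.61,0,0,0,1],[0,0,0.62,0,0,0,1],[0,0,0.62,0,0,0,1],[0,0,0.62,0,0,0,1]]]}}

```text
time_s: 13.1
position: [0.4689, -0.3447, 0.0024]
tcp_rot: [[0.0, 1.0, 0.001], [1.0, -0.0, -0.001], [-0.001, 0.001, -1.0]]
force: [0.4, -0.4, -0.8]
opening: 0.005
grasp_force: 0.0
```

>>> {"name": "carry_out", "arguments": {"deltas": [[[0,0,0.01,0,0,0,1],[0,0,0.01,0,0,0,1],[0,0,0.02,0,0,0,1],[0,0,0.02,0,0,0,1],[0,0,0.03,0,0,0,1],[0,0,0.03,0,0,0,1],[0,0,0.035,0,0,0,1],[0,0,0.035,0,0,0,1],[0,0,0.035,0,0,0,1],[0,0,0.035,0,0,0,1]]]}}

```text
time_s: 13.93
position: [0.4685, -0.3443, -0.0037]
tcp_rot: [[0.0, 1.0, -0.0], [1.0, -0.0, 0.0], [0.0, -0.0, -1.0]]
force: [-0.4, -0.4, -0.1]
opening: 0.005
grasp_force: 0.0
```

>>> {"name": "carry_out", "arguments": {"deltas": [[[0,0,0.005,0,0,0,1],[0,0,0.01,0,0,0,1],[0,0,0.01,0,0,0,1],[0,0,0.015,0,0,0,1],[0,0,0.02,0,0,0,1],[0,0,0.02,0,0,0,1],[0,0,0.02,0,0,0,1],[0,0,0.02,0,0,0,1],[0,0,0.02,0,0,0,1],[0,0,0.02,0,0,0,1]]]}}

```text
time_s: 14.77
position: [0.4685, -0.3443, -0.0066]
tcp_rot: [[0.0, 1.0, 0.0], [1.0, -0.0, -0.0], [-0.0, 0.0, -1.0]]
force: [-0.1, -0.1, -0.4]
opening: 0.004
grasp_force: 0.0
```

>>> {"name": "carry_out", "arguments": {"deltas": [[[0,0,0.005,0,0,0,1],[0,0,0.01,0,0,0,1],[0,0,0.01,0,0,0,1],[0,0,0.015,0,0,0,1],[0,0,0.015,0,0,0,1],[0,0,0.015,0,0,0,1],[0,0,0.015,0,0,0,1],[0,0,0.015,0,0,0,1],[0,0,0.015,0,0,0,1],[0,0,0.015,0,0,0,1]]]}}

```text
time_s: 15.6
position: [0.4685, -0.3443, -0.0089]
tcp_rot: [[0.0, 1.0, 0.0], [1.0, -0.0, -0.0], [-0.0, 0.0, -1.0]]
force: [0.3, -0.2, 1.0]
opening: 0.005
grasp_force: 0.0
```

>>> {"name": "carry_out", "arguments": {"deltas": [[[0,0,0.005,0,0,0,1],[0,0,0.01,0,0,0,1],[0,0,0.01,0,0,0,1],[0,0,0.015,0,0,0,1],[0,0,0.015,0,0,0,1],[0,0,0.015,0,0,0,1],[0,0,0.015,0,0,0,1],[0,0,0.015,0,0,0,1],[0,0,0.015,0,0,0,1],[0,0,0.015,0,0,0,1]]]}}

```text
time_s: 16.43
position: [0.4686, -0.3444, -0.0101]
tcp_rot: [[0.0, 1.0, 0.0], [1.0, -0.0, -0.0], [-0.0, 0.0, -1.0]]
force: [-1.7, 1.1, 8.2]
opening: 0.003
grasp_force: 4.1
```

>>> {"name": "carry_out", "arguments": {"deltas": [[[0,0,0.005,0,0,0,1],[0,0,0.01,0,0,0,1],[0,0,0.01,0,0,0,1],[0,0,0.015,0,0,0,1],[0,0,0.015,0,0,0,1],[0,0,0.015,0,0,0,1],[0,0,0.015,0,0,0,1],[0,0,0.015,0,0,0,1],[0,0,0.015,0,0,0,1],[0,0,0.015,0,0,0,1]]]}}

```text
time_s: 17.27
position: [0.4686, -0.3444, -0.0102]
tcp_rot: [[0.0, 1.0, 0.001], [1.0, -0.0, -0.001], [-0.001, 0.001, -1.0]]
force: [-3.1, 3.1, 22.3]
opening: 0.003
grasp_force: 11.1
```

Contact with the cork top (12 mm) comes at a reported z of -0.010, so the real fingertips sit 22 mm above the reported z. I'll use z_true = z_rep + 0.022, open up, and grip again lower.

>>> {"name": "carry_out", "arguments": {"deltas": [[[0,0,-0.2,0,0,0,-1],[0,0,-0.2,0,0,0,-1],[0,0,-0.2,0,0,0,-1],[0,0,-0.2,0,0,0,-1],[0,0,-0.2,0,0,0,-1],[0,0,-0.2,0,0,0,-1],[0,0,-0.2,0,0,0,-1],[0,0,-0.2,0,0,0,-1],[0,0,-0.2,0,0,0,-1],[0,0,-0.2,0,0,0,-1]]]}}

```text
time_s: 18.1
position: [0.4684, -0.3442, 0.0163]
tcp_rot: [[0.0, 1.0, -0.0], [1.0, -0.0, 0.0], [0.0, -0.0, -1.0]]
force: [0.1, 0.7, -0.3]
opening: 0.676
grasp_force: 0.0
```

>>> {"name": "carry_out", "arguments": {"deltas": [[[0,0,0,0,0,0,-1],[0,0,0.04,0,0,0,-1],[0,0,0.08,0,0,0,-1],[0,0,0.12,0,0,0,-1],[0,0,0.15,0,0,0,-1],[0,0,0.18,0,0,0,-1],[0,0,0.2,0,0,0,-1],[0,0,0.22,0,0,0,-1],[0,0,0.23,0,0,0,-1],[0,0,0.23,0,0,0,-1]]]}}

```text
time_s: 18.93
position: [0.4684, -0.3441, -0.0183]
tcp_rot: [[0.0, 1.0, -0.0], [1.0, -0.0, 0.0], [0.0, -0.0, -1.0]]
force: [0.3, 0.8, 0.0]
opening: 1.0
grasp_force: 0.0
```

>>> {"name": "carry_out", "arguments": {"deltas": [[[0,0,0,0,0,0,1],[0,0,0,0,0,0,1],[0,0,0,0,0,0,1],[0,0,0,0,0,0,1],[0,0,0,0,0,0,1],[0,0,0,0,0,0,1],[0,0,0,0,0,0,1],[0,0,0,0,0,0,1],[0,0,0,0,0,0,1],[0,0,0,0,0,0,1]]]}}

```text
time_s: 19.77
position: [0.4687, -0.3444, -0.0177]
tcp_rot: [[0.0, 1.0, 0.0], [1.0, -0.0, -0.0], [-0.0, 0.0, -1.0]]
force: [-0.6, -0.4, 1.9]
opening: 0.677
grasp_force: 30.0
```

Gripped at 59 mm and 30 N. Now the second squeeze, turned back 90°.

>>> {"name": "carry_out", "arguments": {"deltas": [[[0,0,0,0,0,0,-1],[0,0,0,0,0,0,-1],[0,0,0,0,0,0,-1],[0,0,0,0,0,-0.02,-1],[0,0,0,0,0,-0.04,-1],[0,0,0,0,0,-0.06,-1],[0,0,0,0,0,-0.08,-1],[0,0,0,0,0,-0.1,-1],[0,0,0,0,0,-0.12,-1],[0,0,0,0,0,-0.13,-1]]]}}

```text
time_s: 20.6
position: [0.4683, -0.3441, -0.0181]
tcp_rot: [[-0.732, 0.681, -0.0], [0.681, 0.732, 0.0], [0.001, -0.0, -1.0]]
force: [0.4, 0.0, -0.3]
opening: 0.996
grasp_force: 0.0
```

>>> {"name": "carry_out", "arguments": {"deltas": [[[0,0,0,0,0,-0.02,-1],[0,0,0,0,0,-0.04,-1],[0,0,0,0,0,-0.06,-1],[0,0,0,0,0,-0.08,-1],[0,0,0,0,0,-0.1,-1],[0,0,0,0,0,-0.12,-1],[0,0,0,0,0,-0.12,-1],[0,0,0,0,0,-0.12,1],[0,0,0,0,0,-0.12,1],[0,0,0,0,0,-0.12,1]]]}}

```text
time_s: 21.43
position: [0.4684, -0.3442, -0.018]
tcp_rot: [[-1.0, 0.002, -0.0], [0.002, 1.0, 0.0], [0.0, 0.0, -1.0]]
force: [0.1, 0.1, 0.5]
opening: 0.852
grasp_force: 0.0
```

>>> {"name": "carry_out", "arguments": {"deltas": [[[0,0,0,0,0,0,1],[0,0,0,0,0,0,1],[0,0,0,0,0,0,1],[0,0,0,0,0,0,1],[0,0,-0.1,0,0,0,1],[0,0,-0.3,0,0,0,1],[0,0,-0.5,0,0,0,1],[0,0,-0.7,0,0,0,1],[0,0,-0.9,0,0,0,1],[0,0,-0.9,0,0,0,1]]]}}

```text
time_s: 22.27
position: [0.4715, -0.3473, 0.123]
tcp_rot: [[-1.0, 0.0, 0.008], [0.0, 1.0, -0.009], [-0.008, -0.009, -1.0]]
force: [-0.3, -1.0, -0.7]
opening: 0.678
grasp_force: 30.0
```

>>> {"name": "carry_out", "arguments": {"deltas": [[[-0.2,-0.5,0,0,0,0,1],[-0.403,-1,0,0,0,0,1],[-0.403,-1,0,0,0,0,1],[-0.403,-1,0,0,0,0,1],[-0.403,-1,0,0,0,0,1],[-0.403,1,0,0,0,0,1],[-0.403,1,0,0,0,0,1],[-0.403,1,0,0,0,0,1],[-0.403,1,0,0,0,0,1],[-0.403,1,0,0,0,0,1]]]}}

```text
time_s: 23.1
position: [0.5279, -0.2837, 0.1162]
tcp_rot: [[-1.0, 0.002, -0.001], [0.002, 1.0, 0.001], [0.001, 0.001, -1.0]]
force: [0.5, 0.8, -0.3]
opening: 0.676
grasp_force: 30.0
```

I got a sign wrong in the early rows. It was harmless, in free air. Carrying on towards +y.

>>> {"name": "carry_out", "arguments": {"deltas": [[[0,0.25,0,0,0,0,1],[0,0.5,0,0,0,0,1],[0,0.75,0,0,0,0,1],[0,1,0,0,0,0,1],[0,1,0,0,0,0,1],[0,1,0,0,0,0,1],[0,1,0,0,0,0,1],[0,1,0,0,0,0,1],[0,1,0,0,0,0,1],[0,1,0,0,0,0,1]]]}}

```text
time_s: 23.93
position: [0.5292, -0.1374, 0.117]
tcp_rot: [[-1.0, 0.002, 0.0], [0.002, 1.0, -0.0], [-0.0, -0.0, -1.0]]
force: [0.0, 0.1, -0.1]
opening: 0.679
grasp_force: 30.0
```

>>> {"name": "carry_out", "arguments": {"deltas": [[[0,0.25,0,0,0,0,1],[0,0.5,0,0,0,0,1],[0,0.75,0,0,0,0,1],[0,1,0,0,0,0,1],[0,1,0,0,0,0,1],[0,1,0,0,0,0,1],[0,1,0,0,0,0,1],[0,1,0,0,0,0,1],[0,1,0,0,0,0,1],[0,1,0,0,0,0,1]]]}}

```text
time_s: 24.77
position: [0.5294, 0.0126, 0.1171]
tcp_rot: [[-1.0, 0.003, 0.0], [0.003, 1.0, -0.0], [-0.0, -0.0, -1.0]]
force: [-0.3, 0.6, -0.5]
opening: 0.675
grasp_force: 30.0
```

>>> {"name": "carry_out", "arguments": {"deltas": [[[0,0.25,0,0,0,0,1],[0,0.5,0,0,0,0,1],[0,0.75,0,0,0,0,1],[0,0.9,0,0,0,0,1],[0,0.9,0,0,0,0,1],[0,0.9,0,0,0,0,1],[0,0.9,0,0,0,0,1],[0,0.9,0,0,0,0,1],[0,0.9,0,0,0,0,1],[0,0.9,0,0,0,0,1]]]}}

```text
time_s: 25.6
position: [0.5294, 0.1478, 0.1171]
tcp_rot: [[-1.0, 0.002, -0.0], [0.002, 1.0, -0.0], [0.0, -0.0, -1.0]]
force: [-0.6, 0.8, 0.5]
opening: 0.677
grasp_force: 30.0
```

```bash
python3 -c "
from rig import telemetry as t;s=t.read_state();print(s['position'],s['joint_positions'],s['time_s'])"
```

```text
[0.52936903 0.14778894 0.11709588] [ 3.95191325e+00  3.10002127e+01  9.75048471e+01 -1.03058517e-02
  5.15015292e+01 -8.59066017e+01] 25.6
```

>>> {"name": "carry_out", "arguments": {"deltas": [[[0,0.15,0,0,0,0,1],[0,0.323,0.1,0,0,0,1],[0,0.323,0.2,0,0,0,1],[0,0.323,0.3,0,0,0,1],[0,0.323,0.36,0,0,0,1],[0,0.323,0.4,0,0,0,1],[0,0.323,0.43,0,0,0,1],[0,0.323,0.45,0,0,0,1],[0,0.323,0.46,0,0,0,1],[0,0.323,0.47,0,0,0,1]]]}}

```text
time_s: 26.43
position: [0.5297, 0.1973, 0.0469]
tcp_rot: [[-1.0, 0.001, 0.001], [0.001, 1.0, 0.0], [-0.001, 0.0, -1.0]]
force: [-0.2, -0.3, -0.9]
opening: 0.676
grasp_force: 30.0
```

Run:
```python
from h import *
s=capture("scene");p=telemetry.read_state()["position"];print(p)
cv2.imwrite("pics/c5.png",cv2.resize(s[110:230,270:430],(800,600),interpolation=2)[...,::-1])
f=lambda P:np.round(((proj("scene",P)-[270,110])*5+2),0).tolist()
th=np.linspace(0,2*np.pi,5)[:4]
print("wheel dot",f([.5288,.1962,.056]),"cork expected bottom edge pts",f(np.c_[p[0]+.03*np.cos(th),p[1]+.03*np.sin(th),np.full(4,p[2]+.018)]),"tip",f([[p[0],p[1]+.0385,p[2]+.022],[p[0],p[1]-.0385,p[2]+.022]]))
```

```text
[0.52951817 0.19728702 0.04673364]
wheel dot [[385.0, 333.0]] cork expected bottom edge pts [[434.0, 345.0], [424.0, 292.0], [344.0, 296.0], [352.0, 349.0]] tip [[434.0, 278.0], [342.0, 351.0]]
```

View pics/c5.png

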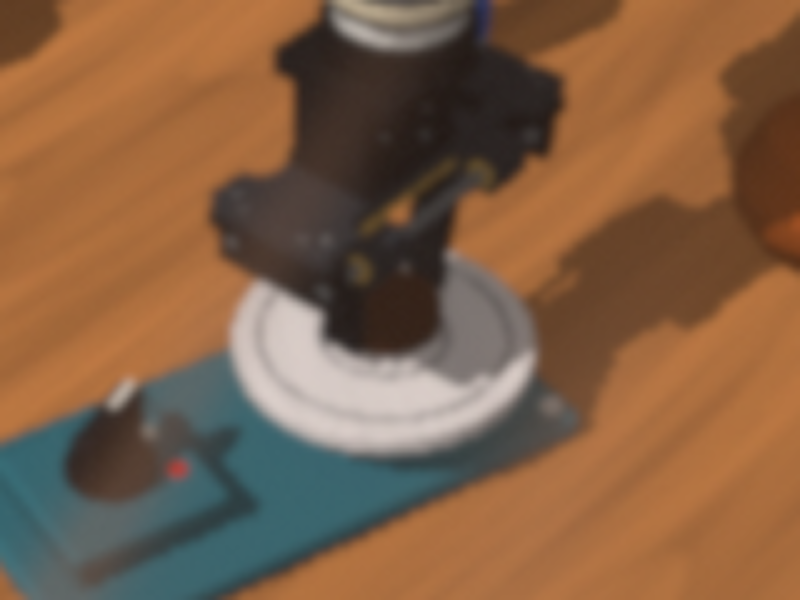

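The cork hangs where projected, with its bottom edge at about (400,350) over the inner ring. Lower it, release and lift.

>>> {"name": "carry_out", "arguments": {"deltas": [[[0.005,-0.007,0.01,0,0,0,1],[0.005,-0.007,0.02,0,0,0,1],[0.005,-0.007,0.03,0,0,0,1],[0.005,-0.007,0.04,0,0,0,1],[0.005,-0.007,0.05,0,0,0,1],[0.005,-0.007,0.05,0,0,0,1],[0.005,-0.007,0.05,0,0,0,1],[0.005,-0.007,0.05,0,0,0,1],[0.005,-0.007,0.05,0,0,0,1],[0.005,-0.007,0.05,0,0,0,1]]]}}

```text
time_s: 27.32
position: [0.5285, 0.1964, 0.0392]
tcp_rot: [[-1.0, 0.0, 0.0], [0.0, 1.0, 0.0], [-0.0, 0.0, -1.0]]
force: [-0.6, 0.3, -0.1]
opening: 0.674
grasp_force: 30.0
```

>>> {"name": "carry_out", "arguments": {"deltas": [[[0,0,0,0,0,0,-1],[0,0,0,0,0,0,-1],[0,0,0,0,0,0,-1],[0,0,0,0,0,0,-1],[0,0,0,0,0,0,-1],[0,0,-0.1,0,0,0,-1],[0,0,-0.3,0,0,0,-1],[0,0,-0.5,0,0,0,-1],[0,0,-0.7,0,0,0,-1],[0,0,-0.7,0,0,0,-1]]]}}

```text
time_s: 28.15
position: [0.5326, 0.1972, 0.1499]
tcp_rot: [[-1.0, 0.0, 0.012], [0.0, 1.0, 0.002], [-0.012, 0.002, -1.0]]
force: [0.9, 0.4, -1.4]
opening: 0.998
grasp_force: 0.0
```

>>> {"name": "carry_out", "arguments": {"deltas": [[[0,-0.25,0,0,0,0,-1],[0.3,-0.5,0,0,0,0,-1],[0.3,-0.75,0,0,0,0,-1],[0.54,-1,0,0,0,0,-1],[0.54,-1,0,0,0,0,-1],[0.54,-1,0,0,0,0,-1],[0.54,-1,0,0,0,0,-1],[0.54,-1,0,0,0,0,-1],[0.54,-1,0,0,0,0,-1],[0.54,-1,0,0,0,0,-1]]]}}

```text
time_s: 28.98
position: [0.4484, 0.0472, 0.1441]
tcp_rot: [[-1.0, -0.001, 0.001], [-0.001, 1.0, 0.0], [-0.001, 0.0, -1.0]]
force: [-0.7, 0.1, -0.0]
opening: 0.997
grasp_force: 0.0
```

>>> {"name": "carry_out", "arguments": {"deltas": [[[0,-0.25,0,0,0,0,-1],[0,-0.5,0,0,0,0,-1],[0,-0.75,0,0,0,0,-1],[0,-1,0,0,0,0,-1],[0,-1,0,0,0,0,-1],[0,-1,0,0,0,0,-1],[0,-1,0,0,0,0,-1],[0,-1,0,0,0,0,-1],[0,-1,0,0,0,0,-1],[0,-1,0,0,0,0,-1]]]}}

```text
time_s: 29.82
position: [0.4472, -0.1021, 0.1441]
tcp_rot: [[-1.0, -0.002, -0.0], [-0.002, 1.0, 0.0], [0.0, 0.0, -1.0]]
force: [0.1, -0.0, 0.3]
opening: 1.002
grasp_force: 0.0
```

Run:
```python
from h import *
print(telemetry.read_state()["position"])
for n,B,C,Z in(("top",(396,230),(272,208),.068),("scene",(208,264),(346,172),.068)):
    im=capture(n);hsv=cv2.cvtColor(im,cv2.COLOR_RGB2HSV);H,S,V=[hsv[...,i].astype(int) for i in range(3)]
    for t,m,p,z in(("cork",V<105,C,Z),("blank",(S<135)&(V>130)&(H<30),B,.014)):
        k=np.zeros(H.shape,bool);sl=np.s_[p[1]-18:p[1]+19,p[0]-18:p[0]+19];k[sl]=m[sl]
        try:r=blob(n,k,p,z);print(n,t,np.round(r[0],4),np.round(r[1],4),np.round(r[2],1),r[3])
        except Exception as e:print(n,t,e,hsv[p[1],p[0]])
print(proj("top",[.5288,.1962,.068]),proj("scene",[.5288,.1962,.062]))
t=capture("top")[170:270,230:460];s=capture("scene")[130:230,260:420]
cv2.imwrite("pics/c6.png",np.vstack([cv2.resize(t,(690,300),interpolation=2)[...,::-1],cv2.copyMakeBorder(cv2.resize(s,(480,300),interpolation=2)[...,::-1],0,0,0,210,0)]))
```

```text
[ 0.44721093 -0.10214601  0.1440729 ]
top cork [0.5261 0.1973] [0.0597 0.064 ] [272.  208.7] 281
top blank [ 0.425  -0.2146] [0.0153 0.0738] [399.1 237. ] 49
scene cork [0.5316 0.1884] [0.0634 0.0765] [345.8 174.7] 367
scene blank [ 0.4517 -0.2104] [0.0544 0.0605] [207.8 264.4] 398
[[272.33464171 207.83226675]] [[346.7197364  174.48310992]]
```

View pics/c6.png

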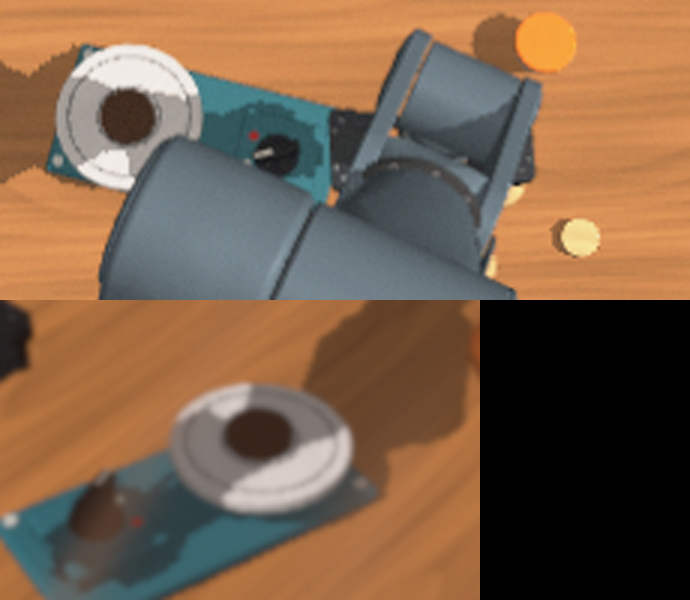

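The cork sits centred on the wheel, within about 2–3 mm in both views, so reported x and y are good. Now the blank at (0.447, -0.206).

>>> {"name": "carry_out", "arguments": {"deltas": [[[0,-0.25,0,0,0,0,-1],[0,-0.5,0.1,0,0,0,-1],[0,-0.693,0.2,0,0,0,-1],[0,-0.693,0.4,0,0,0,-1],[0,-0.693,0.6,0,0,0,-1],[0,-0.693,0.75,0,0,0,-1],[0,-0.693,0.8,0,0,0,-1],[0,-0.693,0.8,0,0,0,-1],[0,-0.693,0.8,0,0,0,-1],[0,-0.693,0.8,0,0,0,-1]]]}}

```text
time_s: 30.85
position: [0.4482, -0.2079, 0.0253]
tcp_rot: [[-1.0, -0.0, 0.002], [-0.0, 1.0, -0.002], [-0.002, -0.002, -1.0]]
force: [-0.2, 0.2, -0.3]
opening: 0.999
grasp_force: 0.0
```

>>> {"name": "carry_out", "arguments": {"deltas": [[[0,0,0.08,0,0,0,-1],[0,0,0.15,0,0,0,-1],[0,0,0.2,0,0,0,-1],[0,0,0.25,0,0,0,-1],[0,0,0.273,0,0,0,-1],[0,0,0.273,0,0,0,1],[0,0,0.273,0,0,0,1],[0,0,0.273,0,0,0,1],[0,0,0.273,0,0,0,1],[0,0,0.273,0,0,0,1]]]}}

```text
time_s: 31.68
position: [0.4475, -0.2076, -0.0166]
tcp_rot: [[-1.0, 0.0, 0.0], [0.0, 1.0, -0.0], [-0.0, -0.0, -1.0]]
force: [-0.2, -0.5, -0.0]
opening: 0.703
grasp_force: 0.0
```

>>> {"name": "carry_out", "arguments": {"deltas": [[[0,0,0,0,0,0,1],[0,0,0,0,0,0,1],[0,0,0,0,0,0,1],[0,0,0,0,0,0,-1],[0,0,0,0,0,0,-1],[0,0,0,0,0,0,-1],[0,0,0,0,0,0.02,-1],[0,0,0,0,0,0.04,-1],[0,0,0,0,0,0.06,-1],[0,0,0,0,0,0.07,-1]]]}}

```text
time_s: 32.52
position: [0.4472, -0.2074, -0.017]
tcp_rot: [[-0.902, 0.431, -0.0], [0.431, 0.902, 0.0], [0.0, 0.0, -1.0]]
force: [-0.6, -0.3, -1.1]
opening: 0.988
grasp_force: 0.0
```

>>> {"name": "carry_out", "arguments": {"deltas": [[[0,0,0,0,0,0.02,-1],[0,0,0,0,0,0.04,-1],[0,0,0,0,0,0.06,-1],[0,0,0,0,0,0.08,-1],[0,0,0,0,0,0.1,-1],[0,0,0,0,0,0.12,-1],[0,0,0,0,0,0.14,-1],[0,0,0,0,0,0.16,-1],[0,0,0,0,0,0.18,-1],[0,0,0,0,0,0.18,-1]]]}}

```text
time_s: 33.35
position: [0.4472, -0.2075, -0.017]
tcp_rot: [[0.003, 1.0, -0.0], [1.0, -0.003, 0.0], [0.0, -0.0, -1.0]]
force: [-0.1, -0.4, -1.2]
opening: 0.999
grasp_force: 0.0
```

>>> {"name": "carry_out", "arguments": {"deltas": [[[0,0,0,0,0,0,1],[0,0,0,0,0,0,1],[0,0,0,0,0,0,1],[0,0,0,0,0,0,1],[0,0,0,0,0,0,1],[0,0,0,0,0,0,1],[0,0,0,0,0,0,1],[0,0,0,0,0,0,1],[0,0,0,0,0,0,1],[0,0,0,0,0,0,1]]]}}

```text
time_s: 34.18
position: [0.4473, -0.2076, -0.0168]
tcp_rot: [[0.0, 1.0, 0.0], [1.0, -0.0, -0.0], [-0.0, 0.0, -1.0]]
force: [0.7, -0.1, -0.7]
opening: 0.63
grasp_force: 30.0
```

>>> {"name": "carry_out", "arguments": {"deltas": [[[0,0,-0.1,0,0,0,1],[0,0,-0.3,0,0,0,1],[0,0,-0.5,0,0,0,1],[0,0,-0.7,0,0,0,1],[0,0,-0.913,0,0,0,1],[0.1,0.1,-0.913,0,0,0,1],[0.3,0.3,-0.913,0,0,0,1],[0.55,0.541,-0.913,0,0,0,1],[0.8,0.541,-0.913,0,0,0,1],[1,0.541,-0.913,0,0,0,1]]]}}

```text
time_s: 35.02
position: [0.5308, -0.0559, 0.1203]
tcp_rot: [[0.001, 1.0, 0.003], [1.0, -0.001, -0.0], [-0.0, 0.003, -1.0]]
force: [-0.6, 0.3, -0.2]
opening: 0.63
grasp_force: 30.0
```

>>> {"name": "carry_out", "arguments": {"deltas": [[[0.25,0,0,0,0,0,1],[0.5,0,0,0,0,0,1],[0.75,0,0,0,0,0,1],[1,0,0,0,0,0,1],[1,0,0,0,0,0,1],[1,0,0,0,0,0,1],[1,0,0,0,0,0,1],[1,0,0,0,0,0,1],[1,0,0,0,0,0,1],[1,0,0,0,0,0,1]]]}}

```text
time_s: 35.85
position: [0.5287, 0.0911, 0.1201]
tcp_rot: [[0.003, 1.0, -0.0], [1.0, -0.003, -0.0], [-0.0, -0.0, -1.0]]
force: [-0.1, 0.4, 0.0]
opening: 0.629
grasp_force: 30.0
```

>>> {"name": "carry_out", "arguments": {"deltas": [[[0.15,0,0,0,0,0,1],[0.35,0,0,0,0,0,1],[0.55,0,0,0,0,0,1],[0.65,0,0,0,0,0,1],[0.69,0,0,0,0,0,1],[0.69,0,0,0,0,0,1],[0.69,0,0,0,0,0,1],[0.69,0,0,0,0,0,1],[0.69,0,0,0,0,0,1],[0.69,0,0,0,0,0,1]]]}}

```text
time_s: 36.68
position: [0.5287, 0.1949, 0.1201]
tcp_rot: [[0.002, 1.0, -0.0], [1.0, -0.002, -0.0], [-0.0, -0.0, -1.0]]
force: [0.2, 0.2, -0.3]
opening: 0.631
grasp_force: 30.0
```

```bash
python3 -c "
from rig import telemetry as t;s=t.read_state();print(s['position'],s['joint_positions'],s['time_s'])"
```

```text
[0.52874053 0.19486851 0.12011669] [ 8.87719736e+00  3.16240100e+01  9.53648089e+01 -1.30128041e-02
  5.30211871e+01  9.00002707e+00] 36.6833
```

>>> {"name": "carry_out", "arguments": {"deltas": [[[0.009,0,0.1,0,0,0,1],[0.009,0,0.2,0,0,0,1],[0.009,0,0.28,0,0,0,1],[0.009,0,0.34,0,0,0,1],[0.009,0,0.38,0,0,0,1],[0.009,0,0.41,0,0,0,1],[0.009,0,0.43,0,0,0,1],[0.009,0,0.44,0,0,0,1],[0.009,0,0.45,0,0,0,1],[0.009,0,0.453,0,0,0,1]]]}}

```text
time_s: 37.52
position: [0.5288, 0.1974, 0.0523]
tcp_rot: [[0.0, 1.0, 0.001], [1.0, -0.0, 0.0], [0.0, 0.001, -1.0]]
force: [0.4, 0.4, -0.4]
opening: 0.631
grasp_force: 30.0
```

>>> {"name": "carry_out", "arguments": {"deltas": [[[0,0,0,0,0,0,1],[0,0,0,0,0,0,1],[0,0,0,0,0,0,1],[0,0,0,0,0,0,-1],[0,0,0,0,0,0,-1],[0,0,0,0,0,0,-1],[0,0,0,0,0,0,-1],[0,0,0,0,0,0,-1],[0,0,-0.1,0,0,0,-1],[0,0,-0.3,0,0,0,-1]]]}}

```text
time_s: 38.35
position: [0.5256, 0.1967, 0.0945]
tcp_rot: [[0.001, 1.0, -0.008], [1.0, -0.001, -0.001], [-0.001, -0.008, -1.0]]
force: [0.4, 0.6, 0.2]
opening: 0.983
grasp_force: 0.0
```

>>> {"name": "carry_out", "arguments": {"deltas": [[[0,0,-0.2,0,0,0,-1],[0,0,-0.4,0,0,0,-1],[-0.2,0,-0.4,0,0,0,-1],[-0.4,0,-0.4,0,0,0,-1],[-0.6,-0.1,-0.4,0,0,0,-1],[-0.8,-0.2,-0.4,0,0,0,-1],[-1,-0.32,-0.4,0,0,0,-1],[-1,-0.32,-0.4,0,0,0,-1],[-1,-0.32,-0.4,0,0,0,-1],[-1,-0.32,-0.4,0,0,0,-1]]]}}

```text
time_s: 39.18
position: [0.4812, 0.0474, 0.1574]
tcp_rot: [[0.001, 1.0, 0.001], [1.0, -0.001, 0.0], [0.0, 0.001, -1.0]]
force: [0.0, -0.2, -0.5]
opening: 0.997
grasp_force: 0.0
```

Run:
```python
from h import *
s=telemetry.read_state();print(s["position"],s["joint_positions"])
t=capture("top")[170:270,230:460];s=capture("scene")[130:230,260:420]
cv2.imwrite("pics/c7.png",np.vstack([cv2.resize(t,(690,300),interpolation=2)[...,::-1],cv2.copyMakeBorder(cv2.resize(s,(480,300),interpolation=2)[...,::-1],0,0,0,210,0)]))
```

```text
[0.48122976 0.04739348 0.15742148] [-7.66320210e+00  2.30440556e+01  1.04675775e+02  3.14059733e-02
  5.22079973e+01 -7.60382539e+00]
```

View pics/c7.png

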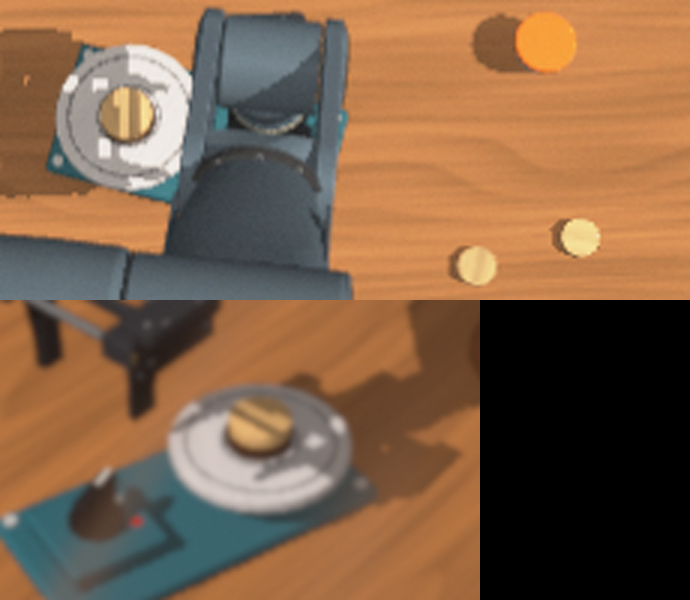

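The stack is concentric: blank at crop (127,115), wheel at (128,117). The knob still points at the white dot, with the bar at about 101.6° in world. I'll align the fingers across the bar at (0.4806, 0.038) and descend.

>>> {"name": "carry_out", "arguments": {"deltas": [[[-0.063,-0.004,0,0,0,-0.016,-1],[-0.063,-0.004,0,0,0,-0.0322,-1],[-0.063,-0.004,0.15,0,0,-0.0322,-1],[-0.063,-0.004,0.3,0,0,-0.0322,-1],[-0.063,-0.004,0.45,0,0,-0.0322,-1],[-0.063,-0.004,0.6,0,0,-0.0322,-1],[-0.063,-0.004,0.7,0,0,-0.0322,-1],[-0.063,-0.004,0.78,0,0,-0.0322,-1],[-0.063,-0.004,0.823,0,0,-0.0322,-1],[-0.063,-0.004,0.823,0,0,-0.0322,-1]]]}}

```text
time_s: 40.12
position: [0.4796, 0.0389, 0.0323]
tcp_rot: [[-0.202, 0.979, -0.002], [0.979, 0.202, 0.0], [0.001, -0.002, -1.0]]
force: [-0.4, 0.3, 0.9]
opening: 1.0
grasp_force: 0.0
```

>>> {"name": "carry_out", "arguments": {"deltas": [[[0,0,0,0,0,0,1],[0,0,0,0,0,0,1],[0,0,0,0,0,0,1],[0,0,0,0,0,0,1],[0,0,0,0,0,0,1],[0,0,0,0,0,0,1],[0,0,0,0,0,0,1],[0,0,0,0,0,0,1],[0,0,0,0,0,0,1],[0,0,0,0,0,0,1]]]}}

```text
time_s: 40.95
position: [0.4799, 0.0379, 0.0337]
tcp_rot: [[-0.2, 0.98, -0.0], [0.98, 0.2, -0.0], [-0.0, -0.0, -1.0]]
force: [-0.3, -0.4, -0.6]
opening: 0.326
grasp_force: 0.0
```

>>> {"name": "carry_out", "arguments": {"deltas": [[[0,0,0,0,0,0,1],[0,0,0,0,0,0,1],[0,0,0,0,0,0,1],[0,0,0,0,0,0,1],[0,0,0,0,0,0,1],[0,0,0,0,0,0,1],[0,0,0,0,0,0,1],[0,0,0,0,0,0,1],[0,0,0,0,0,0,1],[0,0,0,0,0,0,1]]]}}

```text
time_s: 41.78
position: [0.4826, 0.038, 0.0338]
tcp_rot: [[-0.2, 0.98, 0.005], [0.98, 0.2, 0.0], [-0.001, 0.005, -1.0]]
force: [5.0, 3.5, -2.5]
opening: 0.159
grasp_force: 30.0
```

The bar is gripped at 13.8 mm. Now twist clockwise 58°, with a 3 mm shift of the pivot.

>>> {"name": "carry_out", "arguments": {"deltas": [[[0,0.02,0,0,0,0.015,1],[0,0.02,0,0,0,0.03,1],[0,0.02,0,0,0,0.045,1],[0,0.02,0,0,0,0.06,1],[0,0.02,0,0,0,0.075,1],[0,0.02,0,0,0,0.09,1],[0,0.02,0,0,0,0.105,1],[0,0.02,0,0,0,0.12,1],[0,0.02,0,0,0,0.135,1],[0,0.02,0,0,0,0.145,1]]]}}

```text
time_s: 42.62
position: [0.4823, 0.0382, 0.0338]
tcp_rot: [[0.654, 0.757, -0.001], [0.757, -0.654, -0.0], [-0.001, -0.001, -1.0]]
force: [-0.9, -1.5, 1.9]
opening: 0.157
grasp_force: 30.0
```

>>> {"name": "carry_out", "arguments": {"deltas": [[[0,0,0,0,0,0.01,1],[0,0,0,0,0,0.017,1],[0,0,0,0,0,0.017,1],[0,0,0,0,0,0.017,1],[0,0,0,0,0,0.017,1],[0,0,0,0,0,0.017,1],[0,0,0,0,0,0.017,1],[0,0,0,0,0,0.017,1],[0,0,0,0,0,0.017,1],[0,0,0,0,0,0.017,1]]]}}

```text
time_s: 43.45
position: [0.4823, 0.0383, 0.0338]
tcp_rot: [[0.728, 0.686, -0.001], [0.686, -0.728, -0.0], [-0.001, -0.0, -1.0]]
force: [-3.1, -4.7, 5.3]
opening: 0.159
grasp_force: 30.0
```

The bar is at 43°, towards the red dot. Release, lift straight up and look.

>>> {"name": "carry_out", "arguments": {"deltas": [[[0,0,0,0,0,0,-1],[0,0,0,0,0,0,-1],[0,0,0,0,0,0,-1],[0,0,0,0,0,0,-1],[0,0,0,0,0,0,-1],[0,0,0,0,0,0,-1],[0,0,-0.2,0,0,0,-1],[0,0,-0.4,0,0,0,-1],[0,0,-0.6,0,0,0,-1],[0,0,-0.8,0,0,0,-1]]]}}

```text
time_s: 44.28
position: [0.4824, 0.0387, 0.1547]
tcp_rot: [[0.728, 0.685, -0.001], [0.685, -0.728, 0.0], [-0.0, -0.001, -1.0]]
force: [1.1, -0.3, 0.6]
opening: 0.834
grasp_force: 0.0
```

>>> {"name": "carry_out", "arguments": {"deltas": [[[0,0,-0.2,0,0,0,-1],[0,0,-0.3,0,0,0,-1],[-0.2,0.2,-0.3,0,0,0,-1],[-0.4,0.4,-0.3,0,0,0,-1],[-0.5,0.6,-0.3,0,0,0,-1],[-0.5,0.9,-0.3,0,0,0,-1],[-0.5,1,-0.3,0,0,0,-1],[-0.5,1,-0.3,0,0,0,-1],[-0.5,1,-0.3,0,0,0,-1],[-0.5,1,-0.3,0,0,0,-1]]]}}

```text
time_s: 45.12
position: [0.5296, -0.1211, 0.1981]
tcp_rot: [[0.728, 0.685, -0.002], [0.685, -0.728, 0.001], [-0.001, -0.003, -1.0]]
force: [-0.7, 0.4, 0.0]
opening: 1.002
grasp_force: 0.0
```

Run:
```python
from h import *
s=telemetry.read_state();print(s["position"],s["force"],s["qvel"])
t=capture("top")[170:270,230:460];s=capture("scene")[130:230,260:420]
cv2.imwrite("pics/c8.png",np.vstack([cv2.resize(t,(690,300),interpolation=2)[...,::-1],cv2.copyMakeBorder(cv2.resize(s,(480,300),interpolation=2)[...,::-1],0,0,0,210,0)]))
```

```text
[ 0.52963664 -0.12109722  0.19812828] [-0.6580746   0.39125973  0.0274327 ] [ 0.9294663  -0.71324428  1.02382252 -0.18141213 -0.23641745 -0.02833964]
```

View pics/c8.png

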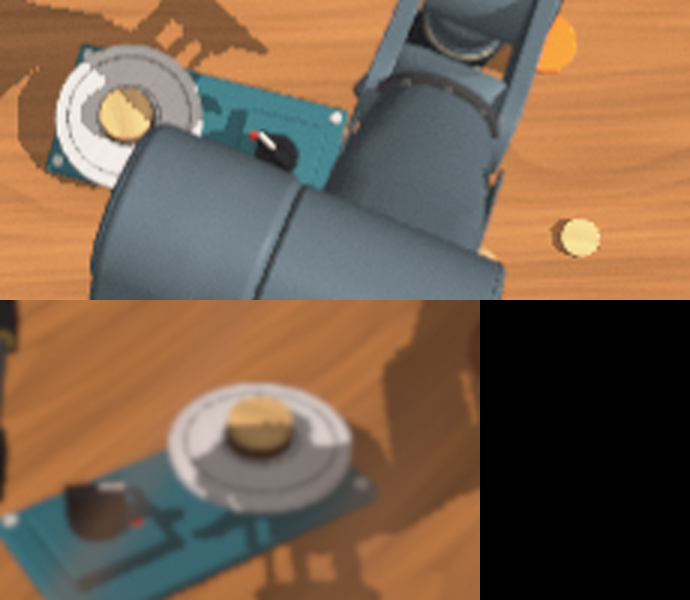

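The knob pointer now lies at the red dot, crop (255,135), and stays there when let go. The stack is still centred and the arm is clear.

```bash
python3 -c "
from rig import job;print(job.hand_in())"
```

```text
the job is handed in; nothing more can be done
None
```

The job is handed in at about 45 s: in the last pictures the cork and blank lie stacked and centred on the wheel, the knob stays at the red dot after release, and I touched none of the bystanders; the hand-in call returned no verdict.

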